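# Clear the drive stand and roll it clean

### The arm

A 6-joint arm with a two-finger parallel gripper is mounted at the origin on the work surface. World frame = base frame: x ahead of the robot, y to its left, z up, the work surface at z = 0. Lengths are in m, angles in rad, forces in N, time in s.
With the tool pointing down it reaches from about 0.4 to 0.825 m from the base axis. Payload 7 kg.
Tool frame: the origin (TCP) lies at the centre of the arm's flange, where the gripper is bolted on; the fingertips stand 178 mm ahead of it and the grasp point (between the pads) lies 159 mm ahead of it; z points along the fingers, y is the direction in which the jaws open and shut (so a half turn about z gives the same grasp; the last joint's range is limited). The gripper opens to 88 mm and grips with 3 to 60 N. Pads are 19 mm wide; open, the fingers measure 130 mm over their backs; the gripper's body (78 mm by 193 mm) begins 47 mm behind the grasp point.
Start: joints at [1.439, 0.359, 0.012, 0, -1.224, -0.288], TCP at [0.275, 0.616, 0.405] pointing down, gripper open.
Joint ranges: [-3.07, 3.07], [-1.43, 2.12], [-1.02, 1.25], [-3.03, 1.67], [-3.05, -0], [-3.03, 3.03]. Speed limits (rad/s): [2.39, 2.39, 3.01, 3.14, 3.14, 3.14].

### API

Orientations are given as [roll, pitch, yaw] about the fixed x, y, z axes, in that order (R = Rz(yaw) Ry(pitch) Rx(roll)).
In Python, from station import * gives the robot as it stands.
- The arm moves only by the tool send_rows, never from a script. Its argument "motion" is a list of rows, each an object with "offset": the shift along the tool's x, y, z in cm, a list of three; "turn": the turn about the tool's z in degrees. In form: [{"offset": [x, y, z], "turn": turn}, ...]. A call has 1 to 8 rows; each row is the pose to reach, as a shift and turn from the pose commanded when the call began, along the tool's axes at that moment; what a row does not reach only later rows make up. A row lasts 1/10 s, in which the tool goes at most 50 mm and 8.59 degrees, less where a joint would pass 70% of its speed; a pose out of reach is approached as far as the arm can. A call with a gripper value outside its range is refused whole. "hand" is the opening, from -1 (shut) to 1 (fully open), set as the call begins (left out, the last holds). The fingers move at their own pace and stop on an object; "squeeze" is the grip in N (left out, the last holds). Time passes only in rows, so rows that repeat a pose let the fingers close. It gives the time, the measured TCP pose, the force and the opening at its end, in the units of the state.
- get_state(): the state, without advancing time (a new reading comes with each control period).
- grab_frame(name): name is "scene" or "top" or "wrist"; returns a dict with "frame" (384x512x3 uint8, blue, green, red), "range_z" (384x512 float32, m along the optical axis (not along the pixel's ray), 0 where there is no reading), "vertical_fov" (degrees; the focal length in pixels is half the picture's height over the tangent of half this angle, whatever the lens; pixels are square), "cx", "cy" (the principal point, pixels), "cam_to_world" (4x4, takes a point from camera to world coordinates). Camera axes: x right, y up, looking along -z (the intrinsics and any distortion apply to the point x, -y, -z); pixel columns grow to the right and rows downward; lengths in m; the calibration is good to about 2 mm. A picture is of the moment at which its call begins.
- job_done(): hands the job in, once; it reports no verdict.
The state is a dict: "t": time; "q": joint angles; "qd": joint speeds; "joint_efforts": joint torques, N m; "eef_pos": TCP position; "ee_rot": TCP orientation; "force": force on the tool from outside, world axes, zero at the start; "moment": the same for the moment, N m; "width": finger opening in m.
Only numpy, scipy, OpenCV 4.12 (cv2) and the standard library are available. Lean on these libraries where they do the work, as an engineer would, in place of code of your own. Each camera call takes 0.05 s, during which the arm holds its last target. There are 200 camera calls.

### The job

Lift the platter can off the drive stand by its handle, keep it upright, and set it down gently so that it stands fully on the black rubber pad beside the stand. Then take the dust roller from its rest and roll the cleared plate with light, steady pressure, centred and square to the plate, right along from the edge nearest the robot to the far edge, the way the air flows. Lay the roller back in its rest, and do not disturb anything else on the bench.

Things in the scene. Friction and masses are not known exactly. Their poses are not given: they have to be found in the camera images.
- can: The platter can: a closed round stainless can with a lid, 100 mm across (106 at the lid's rim), 76 mm high to the lid, with a fixed bail handle standing up over it; about 0.6 kg. It stands on the drive stand. Too wide to grip by its body. Origin: centre of its underside, z up; the handle's bar runs along its y.
- can_grip (a point): Middle of the can's handle grip, 118 mm above the can's underside: a black flat-sided sleeve 14 mm thick (x), 62 mm long (y), 18 mm high, with 33 mm of free space between it and the lid below; the bail's uprights stand at y = +-43 mm. Same axes as the can.
- stand: The drive stand, fixed: a bare metal plate 190 mm long (x) by 150 mm wide (y) on four round legs, top 70 mm above the bench. Origin: on the bench under the plate's centre. Its x points away from the robot (to within 0.25 rad), along the rolling direction.
- stand_top (a point): Centre of the stand's top face, 70 mm above the bench; same axes as the stand. The edge nearest the robot is at x = -95 mm, the far edge at x = +95 mm, the sides at y = +-75 mm.
- pad: Square black rubber pad 160 x 160 mm, 4 mm thick, fixed on the bench left or right of the stand. Origin: centre of its underside; sides along its x and y.
- roller: The dust roller: a flat-sided aluminium handle 125 mm long (x -75 to +50 mm), 24 mm wide (y), 26 mm high (z), with a sprung wire fork (138 mm wide) at its +x end that carries a free-turning grey silicone drum. 0.23 kg, centre of mass at x = +22 mm. Origin: on the handle's axis. It starts level in the rest, drum pointing away from the robot (to within 0.3 rad).
- roller_handle (a point): The roller's origin again, same axes: the best place to grip the handle, between the yokes of the rest, which leave 84 mm clear along it.
- drum_axis (a point): Middle of the drum (40 mm diameter, 120 mm wide, axis along y) on its axis, at x = +105, z = -20 mm of the roller: the drum's underside lies 40 mm below the handle's axis, 35 mm above the bench in the rest. Pressed down with the handle held level, the fork gives way by 1 mm for about 0.65 N, up to about 14 mm. This frame turns with the drum.
- rest: Rest for the roller, fixed, on the other side of the stand from the pad: a base 135 x 70 mm with two U-shaped yokes, 8 mm thick, at x = -50 and +45 mm, open at the top, 28 mm wide inside and flaring out to about 50 mm at the mouth, 87 mm above the bench. Origin: on the bench under the seat; x along the roller that lies in it.
- rest_seat (a point): Where the middle of the roller's handle (its origin) lies when it is in the rest: 75 mm above the bench, the handle's underside 62 mm above the bench. Same axes as the rest.
- knob_pot: Bystander: low stainless pot with a knob on its lid and no bail, 86 mm across, 83 mm high. Origin: centre of its underside.
- tall_tin: Bystander: plain stainless tin, 66 mm across, 92 mm high. Origin: centre of its underside.
- drive_large: Bystander: hard disk drive 147 x 101 x 24 mm, lying flat. Origin: centre of its underside.
- drive_small: Bystander: small hard disk drive 100 x 70 x 10 mm, lying flat. Origin: centre of its underside.
- screwdriver: Bystander: black-handled screwdriver, 200 mm long, lying.
- blower: Bystander: black rubber hand blower standing on its foot, 62 mm across, 105 mm high. Origin: centre of its underside.
- screw_tray: Bystander: grey divided screw tray 120 x 75 x 25 mm. Origin: centre of its underside.
Not all that is in view belongs to the job. What is shaped like the can but green is not meant.

How it is judged:
By the outcome, as a careful person would: the job done as asked, in the order asked, and still so for the second after the job is handed in, with the robot touching nothing.
It also fails if it takes over 72 s, if anything falls off the work surface, if the arm or the gripper's body presses on something with over 40 N, if the wrist force passes 120 N, or if a joint passes its speed limit or range.

## Working session

There is one attempt and no reset: what is moved stays moved. The work goes in short steps, Python scripts to look and compute and a tool call to move; the robot and the scene stay as the last step left them, time stands still between calls to the robot, and variables do not carry over. Pictures are saved under pics/ and viewed, about 8 in all and at most 12, crops included, and the job is handed in when it is done.

Besides the shell and the picture viewer there is one more tool, called by a JSON object that holds its "fn" and its "kwargs". send_rows: Moves the arm, as the interface text tells. Its arguments: {"type":"object","properties":{"motion":{"type":"array"},"hand":{"type":"number"},"squeeze":{"type":"number"}},"required":["motion"]}

```bash
ls; mkdir -p pics; cat > h.py <<'E'
import numpy as np, cv2
from station import *
def cam(name):
    f=grab_frame(name); 
    f['f']=192/np.tan(np.radians(f['vertical_fov'])/2); return f
def pts(f):
    z=f['range_z']; v,u=np.mgrid[0:z.shape[0],0:z.shape[1]]
    P=np.stack([(u-f['cx'])/f['f']*z,-(v-f['cy'])/f['f']*z,-z,np.ones_like(z)],-1)
    W=(P@f['cam_to_world'].T)[...,:3]; W[z==0]=np.nan
    return W
E
python3 - <<'E'
from h import *
import pickle
for n in('scene','top'):
    f=cam(n); pickle.dump(f,open(n+'.pkl','wb')); cv2.imwrite(f'pics/{n}0.png',f['frame'])
    print(n,[ (k,v) for k,v in f.items() if k not in('frame','range_z')], (f['range_z']==0).mean())
print(get_state())
E
```

```text
pics
scene [('vertical_fov', 51.916348411088094), ('cx', 256.8075711125783), ('cy', 188.72349524922805), ('cam_to_world', array([[-0.31965104, -0.75305795,  0.57508864,  1.19203116],
       [ 0.94738027, -0.26498247,  0.17959655,  0.19557541],
       [ 0.0171418 ,  0.60223585,  0.79813416,  1.10362686],
       [ 0.        ,  0.        ,  0.        ,  1.        ]])), ('f', np.float64(394.38878583230104))] 0.00408935546875
top [('vertical_fov', 57.65403887201721), ('cx', 254.3156548572338), ('cy', 188.74148231373118), ('cam_to_world', array([[ 0.0238244 ,  0.98423129, -0.17527454,  0.34553284],
       [-0.99933386,  0.0185982 , -0.03139988, -0.01865744],
       [-0.02764496,  0.17590587,  0.98401874,  1.14051012],
       [ 0.        ,  0.        ,  0.        ,  1.        ]])), ('f', np.float64(348.85691189219324))] 0.004150390625
{'t': 0.1, 'q': array([ 1.43911444e+00,  3.59308381e-01,  1.11942124e-02, -3.12344677e-04,
       -1.22411044e+00, -2.88073409e-01]), 'qd': array([ 0.00066184,  0.00088849,  0.00046164,  0.00239394, -0.00104523,
       -0.00038519]), 'joint_efforts': array([-3.21370593e-03, -5.84165490e+01,  2.93751132e+01,  7.01560736e+00,
        1.01859873e-02, -5.71450028e-05]), 'eef_pos': array([0.27503669, 0.61624733, 0.40383899]), 'ee_rot': array([ 3.14013980e+00, -1.24275422e-04, -4.19861546e-01]), 'force': array([ 0.10872901, -0.54307602,  0.29096634]), 'moment': array([-0.00464111, -0.01247684,  0.04724718]), 'width': 0.08741401175578185}
```

View pics/top0.png

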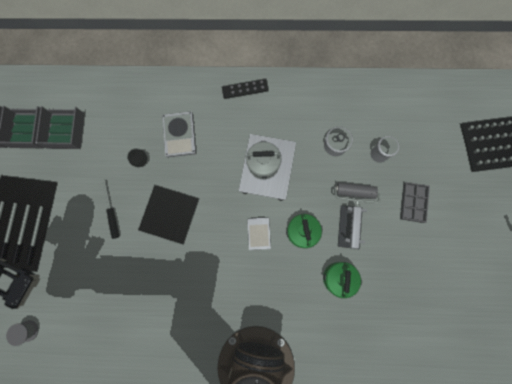

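View pics/scene0.png

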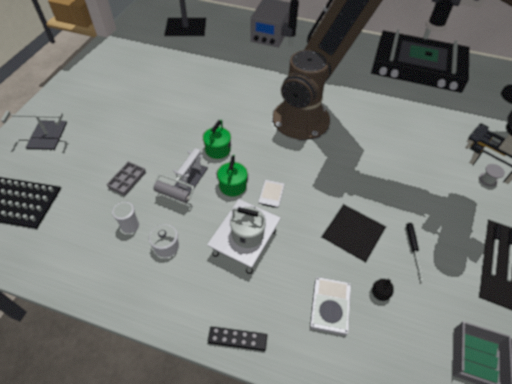

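The top view shows the can on the stand at (263,158), the pad at (169,215), the roller with its drum at (355,190) and handle at (350,225), and green decoys at (305,230) and (344,280). Now I'll measure them.

```bash
cat > m.py <<'E'
from h import *
import pickle
for n in('top','scene'):
    f=pickle.load(open(n+'.pkl','rb')); W=pts(f); hsv=cv2.cvtColor(f['frame'],cv2.COLOR_BGR2HSV); V=hsv[...,2]; S=hsv[...,1]
    x,y,z=W[...,0],W[...,1],W[...,2]
    print(n,'table z',np.nanmedian(z[200:260,230:250]) )
    def box(name,m,zc):
        m=m.astype(np.uint8); k,l,st,c=cv2.connectedComponentsWithStats(m)
        if k<2: print(name,'none');return
        i=1+st[1:,4].argmax(); p=W[l==i]
        # cast rays on plane zc for the pixel set
        v,u=np.nonzero(l==i); M=f['cam_to_world']; d=np.stack([(u-f['cx'])/f['f'],-(v-f['cy'])/f['f'],-np.ones(len(u))],-1)@M[:3,:3].T
        t=(zc-M[2,3])/d[:,2]; q=(M[:3,3]+d*t[:,None])[:,:2]
        r=cv2.minAreaRect((q*1000).astype(np.float32))
        print(name,st[i,4],'px',c[i].round(1),'zmed',np.nanmedian(p[:,2]).round(4),'dep-mean',np.nanmean(p,0).round(4),'rect',np.round(r[0],1),np.round(r[1],1),round(r[2],1))
    reg=(x>.35)&(x<.85)
    box('stand',reg&(abs(z-.07)<.006)&(abs(y+.05)<.14),.07)
    box('pad',reg&(V<60)&(z<.02)&(y>.1)&(y<.36),.004)
    box('grip',reg&(V<70)&(z>.17)&(abs(y+.05)<.14),.197)
    box('lid',reg&(abs(z-.146)<.008)&(abs(y+.05)<.14),.146)
    r=reg&(y<-.17)&(y>-.45)&(S<60)
    box('drum',r&(z>.05)&(x>.5)&(x<.66)&(V<130),.075)
    box('handle',r&(abs(z-.088)<.006)&(x>.38)&(x<.56),.088)
    box('base',r&(z>.003)&(x>.36)&(x<.56),.02)
    if n=='top': np.save('W.npy',W)
E
python3 m.py
python3 - <<'E'
import cv2,numpy as np
t=cv2.imread('pics/top0.png'); s=cv2.imread('pics/scene0.png')
a=cv2.resize(t[120:260,230:440],None,fx=3,fy=3); b=cv2.resize(s[140:270,140:290],None,fx=3,fy=3)
b=cv2.copyMakeBorder(b,0,max(0,420-b.shape[0]),0,0,0) 
cv2.imwrite('pics/crop0.png',cv2.resize(np.hstack([a,b[:420]]),None,fx=.74,fy=.74))
E
```

```text
top table z -0.00016131633491189845
stand 1722 px [269.7 170.4] zmed 0.0698 dep-mean [ 0.5963 -0.0316  0.0698] rect [610.7 -23.8] [149.6 190. ] 80.6
pad 1972 px [170.7 213.7] zmed 0.004 dep-mean [0.4597 0.291  0.004 ] rect [459.  297.9] [153.3 155.3] 74.5
grip 87 px [263.3 153.4] zmed 0.1962 dep-mean [ 0.6149 -0.0113  0.1957] rect [615.6 -10.4] [11.6 55.9] 0.9
lid 445 px [263.5 165.1] zmed 0.1429 dep-mean [ 0.5944 -0.0122  0.143 ] rect [593.9 -13.3] [ 60.7 103.2] 4.4
drum 572 px [356.8 190.6] zmed 0.0717 dep-mean [ 0.5364 -0.3014  0.0702] rect [ 530.9 -300.6] [136.1  52.5] 84.5
handle 289 px [356.2 223.7] zmed 0.0873 dep-mean [ 0.4331 -0.2923  0.0872] rect [ 436.2 -292.4] [ 24.1 112.8] 84.5
base 1605 px [353.  212.5] zmed 0.0715 dep-mean [ 0.4698 -0.2915  0.0549] rect [ 464.8 -310.4] [144.2 206.9] 87.8
scene table z 0.11455749509316682
stand 1457 px [241.  237.6] zmed 0.0699 dep-mean [ 0.6354 -0.0233  0.07  ] rect [610.5 -22.6] [150.4 190.2] 80.7
pad 1691 px [351.5 232.3] zmed 0.0042 dep-mean [0.4647 0.2938 0.0042] rect [460.3 300.1] [150.8 151.5] 74.1
grip 87 px [247.4 211.9] zmed 0.1942 dep-mean [ 0.6208 -0.0082  0.1933] rect [623.8  -7.5] [15.8 55. ] 2.6
lid 566 px [246.5 224.4] zmed 0.1435 dep-mean [ 0.6304 -0.0077  0.1434] rect [621.   -7.9] [105.  100.2] 21.0
drum 300 px [172.  192.7] zmed 0.0676 dep-mean [ 0.5515 -0.2933  0.0664] rect [ 551.6 -292.6] [126.7  44.7] 84.3
handle 186 px [186.5 163.5] zmed 0.087 dep-mean [ 0.4368 -0.2914  0.0871] rect [ 437.9 -290.9] [ 25.4 113.1] 84.4
base 1310 px [182.8 177.6] zmed 0.0695 dep-mean [ 0.4726 -0.2922  0.0537] rect [ 425.8 -322.8] [152.1 235.9] 88.9
```

View pics/crop0.png

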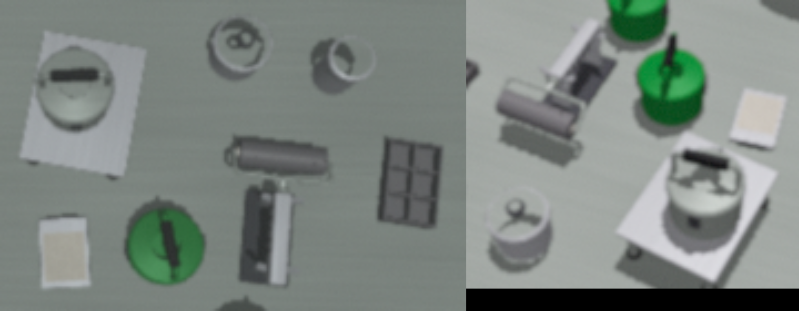

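```bash
python3 - <<'E'
from h import *
import pickle
for n in('top','scene'):
    f=pickle.load(open(n+'.pkl','rb')); W=pts(f); x,y,z=np.moveaxis(W,-1,0)
    H=cv2.cvtColor(f['frame'],cv2.COLOR_BGR2HSV)
    m=((z>.02)&(z<.25)&(x>.3)&(x<.85)&(abs(y)<.5)).astype(np.uint8)
    k,l,st,c=cv2.connectedComponentsWithStats(m)
    for i in range(1,k):
        if st[i,4]>60:
            p=W[l==i]; print(n,c[i].round(),'z95',np.percentile(p[:,2],98).round(3),'min',p.min(0).round(3)[:2],'max',p.max(0).round(3),'sat',np.median(H[l==i][:,1]))
    # grip top face
    m=(z>.192)&(z<.21)&(x>.55)&(x<.7)&(abs(y)<.08); p=W[m]; print('griptop',len(p),p.mean(0).round(4),p.min(0).round(4),p.max(0).round(4))
    # roller: drum as points z>.06 ahead
    m=(z>.082)&(z<.095)&(x>.35)&(x<.5)&(y<-.25)&(y>-.34); p=W[m]; r=cv2.minAreaRect((p[:,:2]*1000).astype(np.float32)); print('handle top',len(p),p.mean(0).round(4),np.round(r[0],1),np.round(r[1],1),r[2])
E
```

```text
top [178. 133.] z95 0.029 min [0.652 0.218] max [0.81  0.334 0.032] sat 14.0
top [336. 144.] z95 0.068 min [ 0.663 -0.294] max [ 0.748 -0.21   0.07 ] sat 11.0
top [267. 166.] z95 0.196 min [ 0.506 -0.111] max [0.715 0.064 0.202] sat 13.0
top [382. 151.] z95 0.094 min [ 0.644 -0.43 ] max [ 0.707 -0.364  0.096] sat 11.0
top [137. 157.] z95 0.095 min [0.612 0.378] max [0.67  0.434 0.103] sat 12.0
top [356. 206.] z95 0.09 min [ 0.361 -0.371] max [ 0.564 -0.233  0.093] sat 11.0
top [111. 223.] z95 0.029 min [0.379 0.456] max [0.472 0.497 0.03 ] sat 14.0
top [304. 231.] z95 0.128 min [ 0.36  -0.194] max [ 0.464 -0.086  0.13 ] sat 128.5
top [342. 266.] z95 0.12 min [ 0.301 -0.292] max [ 0.319 -0.213  0.122] sat 126.5
griptop 107 [ 0.6163 -0.0102  0.1959] [ 0.61  -0.044  0.192] [0.6232 0.0261 0.2025]
handle top 365 [ 0.4245 -0.2914  0.087 ] [ 427.3 -291.6] [ 55.1 131.3] 84.24613952636719
scene [213. 146.] z95 0.119 min [ 0.3   -0.292] max [ 0.322 -0.213  0.125] sat 215.0
scene [179. 179.] z95 0.091 min [ 0.363 -0.369] max [ 0.566 -0.232  0.094] sat 8.0
scene [232. 176.] z95 0.128 min [ 0.358 -0.196] max [ 0.463 -0.085  0.131] sat 206.0
scene [134. 176.] z95 0.029 min [ 0.452 -0.498] max [ 0.577 -0.455  0.031] sat 8.0
scene [244. 232.] z95 0.196 min [ 0.504 -0.11 ] max [0.717 0.065 0.202] sat 7.0
scene [126. 219.] z95 0.094 min [ 0.646 -0.429] max [ 0.71  -0.363  0.096] sat 8.0
scene [412. 235.] z95 0.029 min [0.378 0.455] max [0.474 0.499 0.031] sat 17.0
scene [165. 244.] z95 0.068 min [ 0.663 -0.293] max [ 0.747 -0.208  0.07 ] sat 7.0
scene [331. 305.] z95 0.029 min [0.651 0.22 ] max [0.809 0.338 0.032] sat 8.0
scene [382. 289.] z95 0.096 min [0.617 0.38 ] max [0.673 0.441 0.104] sat 22.0
griptop 108 [ 0.6179 -0.0098  0.1958] [ 0.6099 -0.048   0.1921] [0.6254 0.0294 0.2023]
handle top 234 [ 0.4287 -0.291   0.0871] [ 427.7 -292.7] [ 56.1 128.5] 83.98291015625
```

{"fn": "send_rows", "kwargs": {"motion": [{"offset": [0,0,-1],"turn": 0},{"offset": [0,0,-1],"turn": 0}], "hand": 1}}

```text
t: 0.3
eef_pos: [0.2753, 0.6167, 0.4163]
ee_rot: [-3.14, -0.0, -0.42]
force: [0.6, -0.3, 0.5]
width: 0.0874
```

```bash
cat >> h.py <<'E'
from scipy.spatial.transform import Rotation as Ro
def go(p,yawdeg):
    s=get_state(); R=Ro.from_euler('xyz',s['ee_rot']).as_matrix()
    d=(np.array(p)-s['eef_pos'])@R*100; yaw=np.degrees(np.arctan2(R[1,0],R[0,0]))
    print('t',round(s['t'],2),'at',s['eef_pos'].round(4),round(yaw,2),'offset cm',d.round(2),'turn',round(-((yawdeg-yaw+180)%360-180),2),'F',s['force'].round(2),'w',round(s['width'],4))
E
python3 -c "
from h import *
go([.617,-.010,.405],-88)"
```

```text
t 0.3 at [0.2753 0.6167 0.4163] -24.04 offset cm [56.74 43.31  1.05] turn 63.96 F [ 0.61 -0.28  0.53] w 0.0874
```

{"fn": "send_rows", "kwargs": {"motion": [{"offset": [3.5,2.7,0],"turn": 4},{"offset": [7,5.4,0],"turn": 8},{"offset": [10.5,8.1,0],"turn": 12},{"offset": [14,10.8,0],"turn": 16},{"offset": [17.5,13.5,0],"turn": 20},{"offset": [21,16.2,0],"turn": 24},{"offset": [24.5,18.8,0],"turn": 28},{"offset": [28,21.4,0],"turn": 32}]}}

```text
t: 1.1
eef_pos: [0.4441, 0.3052, 0.4154]
ee_rot: [-3.14, 0.0, -0.981]
force: [1.0, 0.7, -0.9]
width: 0.0877
```

```bash
python3 -c "
from h import *
go([.617,-.010,.405],-88)"
```

```text
t 1.1 at [0.4441 0.3052 0.4154] -56.2 offset cm [35.81  3.17  1.02] turn 31.8 F [ 1.01  0.72 -0.87] w 0.0877
```

{"fn": "send_rows", "kwargs": {"motion": [{"offset": [4.5,0.4,0],"turn": 4},{"offset": [9,0.8,0],"turn": 8},{"offset": [13.5,1.2,0],"turn": 12},{"offset": [18,1.6,0],"turn": 16},{"offset": [22.5,2,0],"turn": 20},{"offset": [27,2.4,0],"turn": 24},{"offset": [31.5,2.8,0],"turn": 28},{"offset": [35.8,3.2,0],"turn": 31.8}]}}

```text
t: 1.9
eef_pos: [0.6177, -0.0099, 0.4152]
ee_rot: [-3.141, 0.0, -1.536]
force: [0.9, 1.0, 0.3]
width: 0.0875
```

```bash
python3 -c "
from h import *
f=cam('wrist'); W=pts(f); cv2.imwrite('pics/wrist1.png',f['frame']); z=W[...,2]
V=f['frame'].max(-1)
m=(z>.185)&(z<.21)&(abs(W[...,0]-.617)<.05)&(abs(W[...,1]+.01)<.06)&(V<90)
p=W[m]; print(len(p))
if len(p): r=cv2.minAreaRect((p[:,:2]*1000).astype(np.float32)); print(p.mean(0),np.median(p,0),r)
print(f['cam_to_world'].round(3))
go([.617,-.010,.347],-88)"
```

```text
1969
[ 0.61634406 -0.01360127  0.19494337] [ 0.61632278 -0.01407295  0.19527488] ((616.2839965820312, -11.685552597045898), (14.019458770751953, 61.53096008300781), 2.9760525226593018)
[[-0.999  0.033  0.011  0.621]
 [-0.035 -0.952 -0.305 -0.093]
 [ 0.    -0.305  0.952  0.394]
 [ 0.     0.     0.     1.   ]]
t 1.95 at [ 0.6197 -0.0141  0.4146] -88.38 offset cm [-0.43  0.27  6.76] turn -0.38 F [ 4.15 -2.24  1.5 ] w 0.0877
```

View pics/wrist1.png

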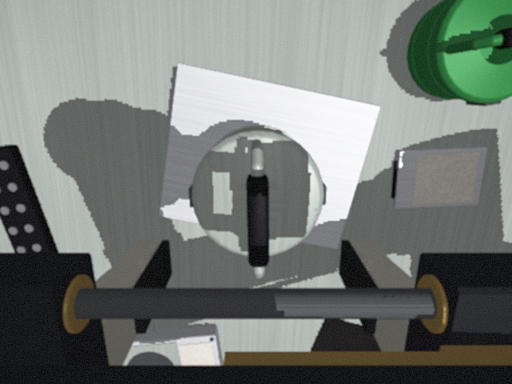

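Wrist view: the black sleeve is clean at (258,220) between the open fingers. It measures 14.0 x 61.5 mm, as it should, with centre (0.6163, -0.0117) and yaw 3°. Descending to grip it.

{"fn": "send_rows", "kwargs": {"motion": [{"offset": [0.1,0.05,0],"turn": -1},{"offset": [0.1,0.05,1.5],"turn": -1},{"offset": [0.1,0.05,3],"turn": -1},{"offset": [0.1,0.05,4.5],"turn": -1},{"offset": [0.1,0.05,6],"turn": -1},{"offset": [0.1,0.05,6.9],"turn": -1},{"offset": [0.1,0.05,6.9],"turn": -1},{"offset": [0.1,0.05,6.9],"turn": -1}]}}

```text
t: 2.75
eef_pos: [0.6166, -0.0086, 0.3463]
ee_rot: [-3.141, -0.0, -1.515]
force: [-0.3, -0.1, -0.3]
width: 0.0875
```

```bash
python3 -c "
from h import *
go([.6165,-.011,.346],-87)"
```

```text
t 2.75 at [ 0.6166 -0.0086  0.3463] -86.79 offset cm [0.24 0.03 0.03] turn 0.21 F [-0.28 -0.14 -0.28] w 0.0875
```

{"fn": "send_rows", "kwargs": {"motion": [{"offset": [0.2,0,0],"turn": 0},{"offset": [0.2,0,0],"turn": 0},{"offset": [0.2,0,0],"turn": 0},{"offset": [0.2,0,0],"turn": 0},{"offset": [0.2,0,0],"turn": 0},{"offset": [0.2,0,0],"turn": 0},{"offset": [0.2,0,0],"turn": 0},{"offset": [0.2,0,0],"turn": 0}], "hand": -1, "squeeze": 40}}

```text
t: 3.55
eef_pos: [0.6166, -0.011, 0.3456]
ee_rot: [3.142, -0.0, -1.516]
force: [0.6, 0.0, 0.3]
width: 0.0288
```

{"fn": "send_rows", "kwargs": {"motion": [{"offset": [0,0,-0.3],"turn": 0},{"offset": [0,0,-0.8],"turn": 0},{"offset": [0,0,-1.8],"turn": 0},{"offset": [0,0,-3],"turn": 0},{"offset": [0,0,-4.2],"turn": 0},{"offset": [0,0,-5.2],"turn": 0},{"offset": [0,0,-5.8],"turn": 0},{"offset": [0,0,-6],"turn": 0}]}}

```text
t: 4.35
eef_pos: [0.6167, -0.0111, 0.4067]
ee_rot: [-3.14, 0.0, -1.516]
force: [-0.3, -0.5, -5.4]
width: 0.0138
```

```bash
python3 -c "
from h import *
go([.4598,.2995,.406],-87)"
```

```text
t 4.35 at [ 0.6167 -0.0111  0.4067] -86.85 offset cm [-31.87  13.96   0.06] turn 0.15 F [-0.33 -0.49 -5.37] w 0.0138
```

Note: the fingers were still closing when the lift began, so the grip sits a little lower on the sleeve than planned. The can is held (13.8 mm opening, -5.4 N). I'll carry it over and then measure its height.

{"fn": "send_rows", "kwargs": {"motion": [{"offset": [-0.6,0.3,0],"turn": 0},{"offset": [-1.8,0.8,0],"turn": 0},{"offset": [-3.6,1.6,0],"turn": 0},{"offset": [-6,2.6,0],"turn": 0},{"offset": [-8.7,3.8,0],"turn": 0},{"offset": [-11.4,5,0],"turn": 0},{"offset": [-14.1,6.2,0],"turn": 0},{"offset": [-16.8,7.4,0],"turn": 0}]}}

```text
t: 5.15
eef_pos: [0.532, 0.1542, 0.4052]
ee_rot: [3.141, -0.0, -1.516]
force: [0.6, -0.1, -7.0]
width: 0.0136
```

```bash
python3 -c "
from h import *
go([.4598,.2995,.406],-87)"
```

```text
t 5.15 at [0.532  0.1542 0.4052] -86.83 offset cm [-14.9    6.41  -0.08] turn 0.17 F [ 0.63 -0.11 -7.02] w 0.0136
```

{"fn": "send_rows", "kwargs": {"motion": [{"offset": [-2.7,1.2,0],"turn": 0},{"offset": [-5.4,2.4,0],"turn": 0},{"offset": [-8,3.5,0],"turn": 0},{"offset": [-10.5,4.6,0],"turn": 0},{"offset": [-12.7,5.6,0],"turn": 0},{"offset": [-14.2,6.2,0],"turn": 0},{"offset": [-15,6.5,0],"turn": 0},{"offset": [-15.1,6.6,0],"turn": 0}]}}

```text
t: 5.95
eef_pos: [0.4589, 0.3005, 0.4055]
ee_rot: [3.141, -0.0, -1.515]
force: [-0.6, 1.2, -6.4]
width: 0.0141
```

{"fn": "send_rows", "kwargs": {"motion": [{"offset": [0,0,0],"turn": 0},{"offset": [0,0,0],"turn": 0}]}}

```text
t: 6.15
eef_pos: [0.4596, 0.2991, 0.4056]
ee_rot: [3.141, -0.0, -1.517]
force: [0.9, 0.4, -6.1]
width: 0.0134
```

```bash
cat > can.py <<'E'
from h import *
go([.4598,.2995,.406],-87)
for n in ('top','scene','wrist'):
    f=cam(n); W=pts(f); x,y,z=np.moveaxis(W,-1,0)
    sat=cv2.cvtColor(f['frame'],cv2.COLOR_BGR2HSV)[...,1]
    m=(np.hypot(x-.46,y-.30)<.056)&(z>.03)&(z<.24)
    p=W[m]; h,e=np.histogram(p[:,2],bins=np.arange(.03,.24,.003)); i=np.argsort(h)[-4:]
    print(n,len(p),[(e[j].round(3),h[j]) for j in sorted(i)])
    zl=e[h.argmax()]+.0015; q=p[abs(p[:,2]-zl)<.006]
    A=np.c_[q[:,:2]-q[:,:2].mean(0),np.ones(len(q))]; c=np.linalg.lstsq(A,q[:,2],rcond=None)[0]
    print(' lid z',q[:,2].mean().round(4),'slope',c[:2].round(3),'rect',cv2.minEnclosingCircle((q[:,:2]*1000).astype(np.float32)))
    if n=='scene': cv2.imwrite('pics/sc_can.png',cv2.resize(f['frame'][100:300,260:460],None,fx=3,fy=3))
E
python3 can.py
```

```text
t 6.15 at [0.4596 0.2991 0.4056] -86.9 offset cm [-0.04 -0.02 -0.04] turn 0.1 F [ 0.86  0.36 -6.14] w 0.0134
top 735 [(np.float64(0.189), np.int64(53)), (np.float64(0.192), np.int64(167)), (np.float64(0.195), np.int64(202)), (np.float64(0.198), np.int64(64))]
 lid z 0.1955 slope [0.007 0.02 ] rect ((461.20172119140625, 297.6014404296875), 52.94450759887695)
scene 908 [(np.float64(0.189), np.int64(50)), (np.float64(0.192), np.int64(126)), (np.float64(0.195), np.int64(185)), (np.float64(0.198), np.int64(79))]
 lid z 0.1958 slope [-0.028  0.001] rect ((462.6136779785156, 298.86090087890625), 52.44218444824219)
wrist 14441 [(np.float64(0.168), np.int64(961)), (np.float64(0.189), np.int64(1205)), (np.float64(0.192), np.int64(5446)), (np.float64(0.195), np.int64(4514))]
 lid z 0.1943 slope [-0.004  0.035] rect ((459.46795654296875, 300.1739807128906), 55.123592376708984)
```

View pics/sc_can.png

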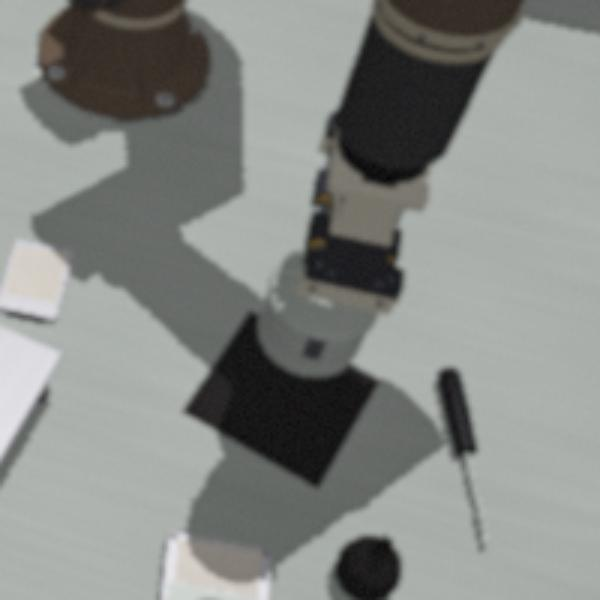

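The can hangs upright over the pad at (461,299) mm with its underside at about 0.1225, so contact is about 118.5 mm down. In the scene crop the can sits right over the pad's middle.

{"fn": "send_rows", "kwargs": {"motion": [{"offset": [-0.05,0,0.8],"turn": 0},{"offset": [-0.05,0,2.4],"turn": 0},{"offset": [-0.05,0,4.4],"turn": 0},{"offset": [-0.05,0,6.4],"turn": 0},{"offset": [-0.05,0,8.4],"turn": 0},{"offset": [-0.05,0,10],"turn": 0},{"offset": [-0.05,0,11],"turn": 0},{"offset": [-0.05,0,11.3],"turn": 0}]}}

```text
t: 7.1
eef_pos: [0.4591, 0.2999, 0.2912]
ee_rot: [3.14, -0.002, -1.516]
force: [-0.7, -1.1, -6.3]
width: 0.0134
```

{"fn": "send_rows", "kwargs": {"motion": [{"offset": [0,0,0.08],"turn": 0},{"offset": [0,0,0.16],"turn": 0},{"offset": [0,0,0.24],"turn": 0},{"offset": [0,0,0.32],"turn": 0},{"offset": [0,0,0.4],"turn": 0},{"offset": [0,0,0.45],"turn": 0}]}}

```text
t: 7.7
eef_pos: [0.4593, 0.3003, 0.2883]
ee_rot: [-3.141, 0.0, -1.516]
force: [0.6, -0.5, -6.8]
width: 0.0135
```

```bash
sed -i 's/z>.03)/z>.02)/;s/arange(.03/arange(.02/' can.py; python3 can.py
```

```text
t 7.7 at [0.4593 0.3003 0.2883] -86.85 offset cm [  0.08  -0.05 -11.77] turn 0.15 F [ 0.58 -0.48 -6.82] w 0.0135
top 979 [(np.float64(0.074), np.int64(94)), (np.float64(0.077), np.int64(163)), (np.float64(0.08), np.int64(78)), (np.float64(0.197), np.int64(107))]
 lid z 0.0782 slope [0.008 0.012] rect ((460.30169677734375, 299.165771484375), 52.35614776611328)
scene 930 [(np.float64(0.074), np.int64(96)), (np.float64(0.077), np.int64(130)), (np.float64(0.08), np.int64(62)), (np.float64(0.197), np.int64(58))]
 lid z 0.0779 slope [-0.027  0.002] rect ((463.43450927734375, 298.1981506347656), 52.19501495361328)
wrist 61652 [(np.float64(0.074), np.int64(4304)), (np.float64(0.077), np.int64(5722)), (np.float64(0.197), np.int64(16153)), (np.float64(0.209), np.int64(5341))]
 lid z 0.1986 slope [-0.015  0.242] rect ((461.4006652832031, 273.59747314453125), 49.02252197265625)
```

{"fn": "send_rows", "kwargs": {"motion": [{"offset": [0,0,0.04],"turn": 0},{"offset": [0,0,0.08],"turn": 0},{"offset": [0,0,0.1],"turn": 0},{"offset": [0,0,0.1],"turn": 0}]}}

```text
t: 8.25
eef_pos: [0.4593, 0.3003, 0.2871]
ee_rot: [3.142, -0.0, -1.516]
force: [-0.0, 0.3, -6.3]
width: 0.0141
```

{"fn": "send_rows", "kwargs": {"motion": [{"offset": [0,0,0.03],"turn": 0},{"offset": [0,0,0.05],"turn": 0},{"offset": [0,0,0.05],"turn": 0}]}}

```text
t: 8.55
eef_pos: [0.4593, 0.3003, 0.2871]
ee_rot: [-3.141, 0.0, -1.516]
force: [-2.5, -0.4, -1.1]
width: 0.0137
```

{"fn": "send_rows", "kwargs": {"motion": [{"offset": [0,0,0.02],"turn": 0},{"offset": [0,0,0.02],"turn": 0}]}}

```text
t: 8.75
eef_pos: [0.4593, 0.3003, 0.287]
ee_rot: [-3.141, 0.0, -1.516]
force: [-3.7, -1.7, 4.6]
width: 0.014
```

{"fn": "send_rows", "kwargs": {"motion": [{"offset": [0,0,0],"turn": 0},{"offset": [0,0,0],"turn": 0},{"offset": [0,0,0],"turn": 0},{"offset": [0,0,0],"turn": 0},{"offset": [0,0,0],"turn": 0},{"offset": [0,0,0],"turn": 0},{"offset": [0,0,0],"turn": 0},{"offset": [0,0,0],"turn": 0}], "hand": 0.2}}

```text
t: 9.55
eef_pos: [0.4593, 0.3003, 0.2865]
ee_rot: [-3.142, 0.0, -1.516]
force: [0.3, -0.1, -0.5]
width: 0.0526
```

{"fn": "send_rows", "kwargs": {"motion": [{"offset": [0,0,-0.8],"turn": 0},{"offset": [0,0,-2],"turn": 0},{"offset": [0,0,-4],"turn": 0},{"offset": [0,0,-6.5],"turn": 0},{"offset": [0,0,-9],"turn": 0},{"offset": [0,0,-11.5],"turn": 0},{"offset": [0,0,-13.5],"turn": 0},{"offset": [0,0,-14],"turn": 0}]}}

```text
t: 10.35
eef_pos: [0.4596, 0.3004, 0.4303]
ee_rot: [-3.138, 0.004, -1.516]
force: [0.3, -0.2, -0.2]
width: 0.0526
```

```bash
sed -i "s/('top','scene','wrist')/('top','scene')/" can.py; python3 can.py; python3 -c "
from h import *
go([.455,-.293,.36],174.5)"
```

```text
t 10.35 at [0.4596 0.3004 0.4303] -86.83 offset cm [ 0.1  -0.01  2.43] turn 0.17 F [ 0.29 -0.24 -0.16] w 0.0526
top 978 [(np.float64(0.071), np.int64(76)), (np.float64(0.074), np.int64(233)), (np.float64(0.077), np.int64(259)), (np.float64(0.08), np.int64(87))]
 lid z 0.0773 slope [0.003 0.002] rect ((461.1697082519531, 300.2998962402344), 52.657203674316406)
scene 1044 [(np.float64(0.05), np.int64(78)), (np.float64(0.074), np.int64(148)), (np.float64(0.077), np.int64(187)), (np.float64(0.08), np.int64(73))]
 lid z 0.0775 slope [-0.022  0.006] rect ((461.7726135253906, 299.82476806640625), 52.69758224487305)
t 10.45 at [0.4592 0.3002 0.4279] -86.85 offset cm [59.22  3.69  6.66] turn 98.65 F [-0.91  0.1  -0.13] w 0.0529
```

View pics/sc_can.png

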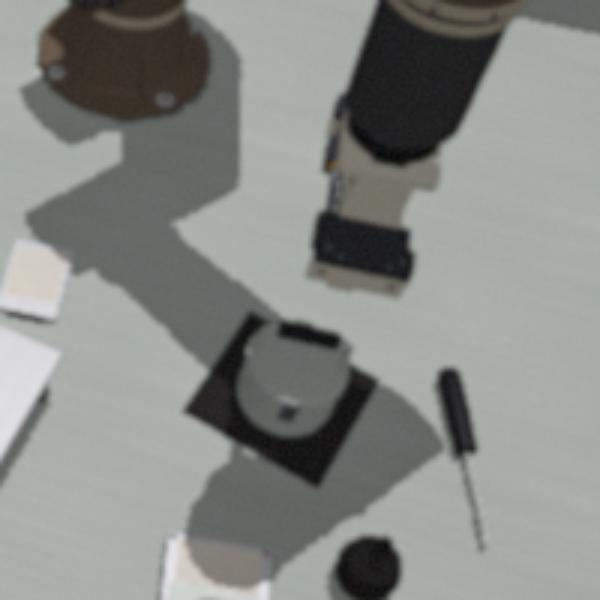

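The can stands level at (461,300) on the pad, well inside its edges. Next, the roller.

{"fn": "send_rows", "kwargs": {"motion": [{"offset": [3.7,0.2,0],"turn": 6},{"offset": [7.4,0.5,0],"turn": 12},{"offset": [11.1,0.7,0],"turn": 18},{"offset": [14.8,0.9,0],"turn": 24},{"offset": [18.5,1.2,0],"turn": 30},{"offset": [22.2,1.4,0],"turn": 36},{"offset": [25.9,1.6,0],"turn": 42},{"offset": [29.6,1.9,0],"turn": 48}], "hand": 0.6}}

```text
t: 11.25
eef_pos: [0.456, 0.0022, 0.4256]
ee_rot: [3.141, -0.001, -2.358]
force: [1.7, -0.4, 0.7]
width: 0.0703
```

```bash
python3 -c "
from h import *
go([.455,-.293,.36],174.5)"
```

```text
t 11.25 at [0.456  0.0022 0.4256] -135.09 offset cm [ 20.9  -20.84   6.57] turn 50.41 F [ 1.68 -0.35  0.65] w 0.0703
```

{"fn": "send_rows", "kwargs": {"motion": [{"offset": [2.7,-2.7,0.5],"turn": 6.3},{"offset": [5.4,-5.4,1],"turn": 12.6},{"offset": [8.1,-8.1,1.5],"turn": 18.9},{"offset": [10.8,-10.8,2],"turn": 25.2},{"offset": [13.5,-13.5,2.5],"turn": 31.5},{"offset": [16.2,-16.2,3],"turn": 37.8},{"offset": [18.9,-18.9,3],"turn": 44.1},{"offset": [20.9,-20.9,3],"turn": 50.4}]}}

```text
t: 12.05
eef_pos: [0.4567, -0.2938, 0.395]
ee_rot: [3.141, -0.002, 3.044]
force: [0.6, 0.3, -0.1]
width: 0.0701
```

{"fn": "send_rows", "kwargs": {"motion": [{"offset": [0,0,0],"turn": 0},{"offset": [0,0,0],"turn": 0}]}}

```text
t: 12.25
eef_pos: [0.4568, -0.2923, 0.3951]
ee_rot: [3.141, -0.002, 3.049]
force: [0.4, -0.2, -1.1]
width: 0.0699
```

```bash
python3 -c "
from h import *
f=cam('wrist'); W=pts(f); cv2.imwrite('pics/wrist2.png',f['frame']); x,y,z=np.moveaxis(W,-1,0)
m=(z>.082)&(z<.0925)&(x>.34)&(x<.52)&(y<-.26)&(y>-.325)
p=W[m]; print(len(p)); r=cv2.minAreaRect((p[:,:2]*1000).astype(np.float32)); print('handle',p.mean(0),r)
h,e=np.histogram(p[:,2],bins=10);print(h,e.round(4))
m=(z>.055)&(z<.08)&(x>.51)&(x<.6)&(y<-.2)&(y>-.4)
p=W[m]; 
if len(p): print('drum',len(p),cv2.minAreaRect((p[:,:2]*1000).astype(np.float32)),p[:,2].max())
go([.455,-.293,.234],174.5)"
```

```text
4377
handle [ 0.41917103 -0.29224828  0.08617611] ((426.41839599609375, -293.0980224609375), (57.24186325073242, 131.3787078857422), 84.79021453857422)
[ 103  152  152  203  417  901 1248  909  259   33] [0.082  0.0827 0.0834 0.0841 0.0849 0.0856 0.0863 0.087  0.0877 0.0884
 0.0891]
drum 4688 ((530.9486083984375, -302.0108337402344), (135.40768432617188, 51.20758819580078), 85.60346221923828) 0.07863967314726295
t 12.3 at [ 0.457  -0.2917  0.3955] 174.77 offset cm [ 0.16 -0.15 16.15] turn 0.27 F [-0.36  0.31  0.28] w 0.0705
```

View pics/wrist2.png

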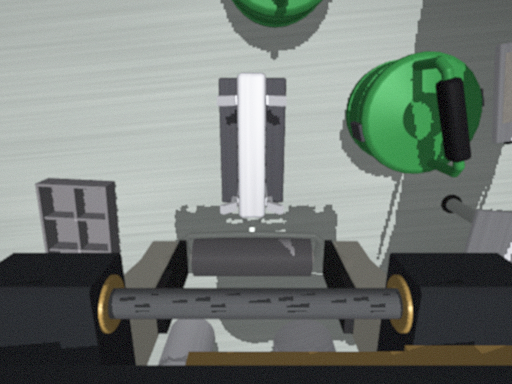

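Wrist view: the white handle spans (252,72) to (252,217) in its rest, with the drum at (252,258). I'll fit the bright handle.

```bash
python3 -c "
from h import *
f=cam('wrist'); W=pts(f); V=f['frame'].min(-1)
m=np.zeros(V.shape,np.uint8); m[65:222,225:280]=(V[65:222,225:280]>190)
m=cv2.morphologyEx(m,cv2.MORPH_OPEN,np.ones((7,7)))
c=max(cv2.findContours(m,0,2)[0],key=cv2.contourArea)[:,0].astype(float)
M=f['cam_to_world']; d=np.c_[(c[:,0]-f['cx'])/f['f'],-(c[:,1]-f['cy'])/f['f'],-np.ones(len(c))]@M[:3,:3].T
q=(M[:3,3]+d*((.088-M[2,3])/d[:,2])[:,None])[:,:2]*1000
r=cv2.minAreaRect(q.astype(np.float32)); print(r); a=np.radians(r[2]-90)
print('origin if full', np.array(r[0])+12.5*np.array([np.cos(a),np.sin(a)]))
go([.455,-.293,.234],174.5)"
```

```text
((421.4173889160156, -292.10382080078125), (21.054258346557617, 120.2601089477539), 84.93583679199219)
origin if full [ 433.86859481 -293.20721187]
t 12.35 at [ 0.4571 -0.2914  0.3958] 174.81 offset cm [ 0.18 -0.19 16.18] turn 0.31 F [-0.27 -0.19 -0.18] w 0.07
```

```bash
python3 -c "
from h import *
go([.451,-.2944,.2335],174.6)"
```

```text
t 12.35 at [ 0.4571 -0.2914  0.3958] 174.81 offset cm [ 0.56 -0.37 16.23] turn 0.21 F [-0.27 -0.19 -0.18] w 0.07
```

{"fn": "send_rows", "kwargs": {"motion": [{"offset": [0.5,-0.3,2],"turn": 0.2},{"offset": [0.5,-0.3,5],"turn": 0.2},{"offset": [0.5,-0.3,8.5],"turn": 0.2},{"offset": [0.5,-0.3,11.5],"turn": 0.2},{"offset": [0.5,-0.3,13],"turn": 0.2},{"offset": [0.5,-0.3,13],"turn": 0.2},{"offset": [0.5,-0.3,13],"turn": 0.2},{"offset": [0.5,-0.3,13],"turn": 0.2}]}}

```text
t: 13.15
eef_pos: [0.4527, -0.2941, 0.2678]
ee_rot: [-3.141, 0.002, 3.048]
force: [-0.0, -0.2, 0.1]
width: 0.0701
```

```bash
python3 -c "
from h import *
go([.451,-.2946,.2335],174.6)
f=cam('wrist'); cv2.imwrite('pics/wrist3.png',f['frame'])"
```

```text
t 13.15 at [ 0.4527 -0.2941  0.2678] 174.62 offset cm [ 0.17 -0.06  3.43] turn 0.02 F [-0.   -0.19  0.1 ] w 0.0701
```

View pics/wrist3.png

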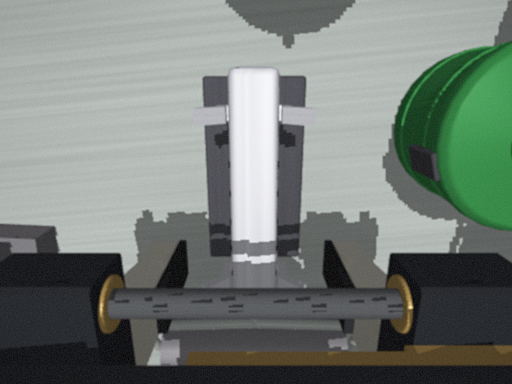

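The handle at columns 230–280 is centred and square between the fingers, clear of the yoke (row 115). Descend and grip.

{"fn": "send_rows", "kwargs": {"motion": [{"offset": [0.1,0,1],"turn": 0},{"offset": [0.1,0,2],"turn": 0},{"offset": [0.1,0,3],"turn": 0},{"offset": [0.1,0,3.4],"turn": 0},{"offset": [0.1,0,3.4],"turn": 0},{"offset": [0.1,0,3.4],"turn": 0}]}}

```text
t: 13.8
eef_pos: [0.4512, -0.2944, 0.2323]
ee_rot: [-3.142, -0.0, 3.046]
force: [0.2, 0.6, 0.3]
width: 0.0699
```

{"fn": "send_rows", "kwargs": {"motion": [{"offset": [0,0,0],"turn": 0},{"offset": [0,0,0],"turn": 0},{"offset": [0,0,0],"turn": 0},{"offset": [0,0,0],"turn": 0},{"offset": [0,0,0],"turn": 0},{"offset": [0,0,0],"turn": 0},{"offset": [0,0,0],"turn": 0},{"offset": [0,0,0],"turn": 0}], "hand": -1, "squeeze": 55}}

```text
t: 14.6
eef_pos: [0.4511, -0.2943, 0.2325]
ee_rot: [-3.142, 0.0, 3.047]
force: [-0.1, -0.1, 0.8]
width: 0.0236
```

{"fn": "send_rows", "kwargs": {"motion": [{"offset": [0,0,0],"turn": 0},{"offset": [0,0,0],"turn": 0},{"offset": [0,0,0],"turn": 0},{"offset": [0,0,0],"turn": 0}]}}

```text
t: 15.0
eef_pos: [0.4511, -0.2943, 0.2325]
ee_rot: [-3.142, -0.0, 3.046]
force: [-0.3, 0.9, 1.3]
width: 0.0241
```

```bash
python3 -c "
from h import *
s=get_state();print(s['moment']);go([.451,-.2946,.2335],174.6)"
```

```text
[ 0.12723559 -0.06918291  0.02178861]
t 15.0 at [ 0.4511 -0.2943  0.2325] 174.55 offset cm [ 0.   -0.03 -0.1 ] turn -0.05 F [-0.31  0.9   1.31] w 0.0241
```

{"fn": "send_rows", "kwargs": {"motion": [{"offset": [0,0,-0.3],"turn": 0},{"offset": [0,0,-1],"turn": 0},{"offset": [0,0,-2.5],"turn": 0},{"offset": [0,0,-4.5],"turn": 0},{"offset": [0,0,-7],"turn": 0},{"offset": [0,0,-9.5],"turn": 0},{"offset": [0,0,-11.5],"turn": 0},{"offset": [0,0,-12],"turn": 0}]}}

```text
t: 15.8
eef_pos: [0.4515, -0.2945, 0.3552]
ee_rot: [-3.141, 0.004, 3.047]
force: [0.5, -0.4, -1.3]
width: 0.0236
```

```bash
python3 -c "
from h import *
s=get_state();print(s['moment']);go([.4281,.0069,.3525],170.65)"
```

```text
[-0.03240526 -0.21347331 -0.0142663 ]
t 15.8 at [ 0.4515 -0.2945  0.3552] 174.56 offset cm [ 5.18 29.78  0.22] turn 3.91 F [ 0.54 -0.42 -1.25] w 0.0236
```

{"fn": "send_rows", "kwargs": {"motion": [{"offset": [0.1,0.5,0],"turn": 0.1},{"offset": [0.3,1.8,0],"turn": 0.3},{"offset": [0.6,3.8,0],"turn": 0.5},{"offset": [1.1,6.2,0],"turn": 0.8},{"offset": [1.5,8.7,0],"turn": 1.1},{"offset": [1.9,11.2,0],"turn": 1.5},{"offset": [2.4,13.7,0],"turn": 1.8},{"offset": [2.8,16.2,0],"turn": 2.1}]}}

```text
t: 16.6
eef_pos: [0.4375, -0.1287, 0.3511]
ee_rot: [-3.141, -0.003, 3.009]
force: [1.2, 0.2, -2.4]
width: 0.0238
```

```bash
python3 -c "
from h import *
go([.4281,.0069,.3525],170.65)"
```

```text
t 16.6 at [ 0.4375 -0.1287  0.3511] 172.42 offset cm [ 2.72 13.32 -0.14] turn 1.77 F [ 1.18  0.25 -2.42] w 0.0238
```

{"fn": "send_rows", "kwargs": {"motion": [{"offset": [0.5,2.5,0],"turn": 0.3},{"offset": [1,5,0],"turn": 0.7},{"offset": [1.5,7.4,0],"turn": 1},{"offset": [2,9.6,0],"turn": 1.3},{"offset": [2.4,11.4,0],"turn": 1.5},{"offset": [2.6,12.7,0],"turn": 1.7},{"offset": [2.7,13.3,0],"turn": 1.8},{"offset": [2.7,13.4,0],"turn": 1.8}]}}

```text
t: 17.4
eef_pos: [0.4289, 0.0067, 0.3517]
ee_rot: [-3.141, -0.001, 2.98]
force: [0.5, -0.7, -2.7]
width: 0.024
```

{"fn": "send_rows", "kwargs": {"motion": [{"offset": [0,0,0],"turn": 0},{"offset": [0,0,0],"turn": 0},{"offset": [0,0,0],"turn": 0}]}}

```text
t: 17.7
eef_pos: [0.4294, 0.0055, 0.3523]
ee_rot: [-3.141, -0.0, 2.977]
force: [0.2, 0.4, -2.2]
width: 0.0238
```

```bash
cat > dr.py <<'E'
from h import *
s=get_state(); print('F',s['force'].round(2),'M',s['moment'].round(3))
go([.4281,.0069,.3525],170.65)
# stand top refit (cleared) and drum, in both views
for n in ('top','scene'):
    f=cam(n); W=pts(f); x,y,z=np.moveaxis(W,-1,0); V=f['frame'].max(-1)
    m=((abs(z-.07)<.005)&(x>.49)&(x<.74)&(abs(y+.023)<.11)).astype(np.uint8)
    v,u=np.nonzero(m); M=f['cam_to_world']; d=np.c_[(u-f['cx'])/f['f'],-(v-f['cy'])/f['f'],-np.ones(len(u))]@M[:3,:3].T
    q=(M[:3,3]+d*((.07-M[2,3])/d[:,2])[:,None])[:,:2]*1000
    print(n,'stand',cv2.minAreaRect(q.astype(np.float32)))
    tz=s['eef_pos'][2]-.159; a=np.radians(170.65+180)
    gx,gy=s['eef_pos'][:2]; X=(x-gx)*np.cos(a)+(y-gy)*np.sin(a); Y=-(x-gx)*np.sin(a)+(y-gy)*np.cos(a)
    m=(X>.06)&(X<.14)&(abs(Y)<.08)&(abs(z-tz+.015)<.03)
    P=np.c_[X[m],Y[m],z[m]-tz]
    print(' drum pts',len(P),'min',P.min(0).round(4),'max',P.max(0).round(4))
    if n=='top':
        b=P[abs(P[:,1])<.05]; c=np.linalg.lstsq(np.c_[2*b[:,0],2*b[:,2],np.ones(len(b))],b[:,0]**2+b[:,2]**2,rcond=None)[0]
    b=P[abs(P[:,1])<.055]
    from scipy.optimize import least_squares
    r=least_squares(lambda k: np.hypot(b[:,0]-k[0]-k[2]*b[:,1],b[:,2]-k[1]-k[3]*b[:,1])-.02,[.09,-.02,0,0],loss='soft_l1',f_scale=.001)
    print(' drum axis X,Z rel grasp, skew, roll',r.x.round(4),'resid',np.median(abs(r.fun)).round(4))
    cv2.imwrite(f'pics/{n}_r.png',f['frame'])
E
python3 dr.py
```

```text
F [ 0.15  0.43 -2.25] M [ 0.036 -0.151  0.081]
t 17.7 at [0.4294 0.0055 0.3523] 170.59 offset cm [ 0.15  0.12 -0.02] turn -0.06 F [ 0.15  0.43 -2.25] w 0.0238
top stand ((612.00830078125, -23.993148803710938), (149.62432861328125, 187.34109497070312), 80.59784698486328)
 drum pts 70 min [ 0.0601 -0.0692 -0.0188] max [ 0.1098 -0.0481  0.0043]
 drum axis X,Z rel grasp, skew, roll [ 0.0964 -0.0106  0.1099  0.1501] resid 0.0007
scene stand ((610.5084228515625, -22.606674194335938), (150.29043579101562, 190.28466796875), 80.69918060302734)
 drum pts 614 min [ 0.0602 -0.0703 -0.033 ] max [0.1119 0.0692 0.0088]
 drum axis X,Z rel grasp, skew, roll [ 0.0893 -0.0185 -0.0005  0.0035] resid 0.0009
```

The scene view puts the drum axis 89.3 mm ahead of the grip, level, square and centred. The stand agrees in both views: (0.6105, -0.0226), yaw -9.35°. Approaching just above the near edge.

```bash
python3 -c "
from h import *
go([.4267,.0077,.275],170.65)"
```

```text
t 17.8 at [0.4294 0.0056 0.3524] 170.6 offset cm [0.3  0.16 7.74] turn -0.05 F [-0.62 -0.71 -2.17] w 0.0238
```

{"fn": "send_rows", "kwargs": {"motion": [{"offset": [0.3,0.16,0.5],"turn": 0},{"offset": [0.3,0.16,2],"turn": 0},{"offset": [0.3,0.16,4],"turn": 0},{"offset": [0.3,0.16,5.5],"turn": 0},{"offset": [0.3,0.16,6.8],"turn": 0},{"offset": [0.3,0.16,7.5],"turn": 0},{"offset": [0.3,0.16,7.7],"turn": 0},{"offset": [0.3,0.16,7.7],"turn": 0}]}}

```text
t: 18.6
eef_pos: [0.4268, 0.0081, 0.2755]
ee_rot: [-3.141, -0.0, 2.978]
force: [-0.2, -0.4, -2.0]
width: 0.0237
```

{"fn": "send_rows", "kwargs": {"motion": [{"offset": [0,0,0],"turn": 0},{"offset": [0,0,0],"turn": 0}]}}

```text
t: 18.8
eef_pos: [0.4269, 0.0082, 0.276]
ee_rot: [3.141, 0.001, 2.978]
force: [0.1, -0.1, -2.5]
width: 0.0237
```

```bash
cat > av.py <<'E'
from h import *
S=[get_state()]; print('F',S[0]['force'].round(2),'M',S[0]['moment'].round(3),'rpy',S[0]['ee_rot'].round(4))
go([.4267,.0077,.2640],170.65)
E
python3 av.py; python3 dr.py | grep -A3 scene
```

```text
F [ 0.06 -0.08 -2.52] M [-0.004 -0.113 -0.032] rpy [3.1410e+00 1.0000e-03 2.9784e+00]
t 18.8 at [0.4269 0.0082 0.276 ] 170.65 offset cm [ 0.02 -0.05  1.2 ] turn 0.0 F [ 0.06 -0.08 -2.52] w 0.0237
scene stand ((610.7141723632812, -22.57701873779297), (150.4097442626953, 189.90122985839844), 80.70436096191406)
 drum pts 648 min [ 0.0601 -0.0725 -0.045 ] max [0.1399 0.0735 0.0067]
 drum axis X,Z rel grasp, skew, roll [ 0.0899 -0.0185 -0.0039  0.0015] resid 0.0014
```

View pics/scene_r.png

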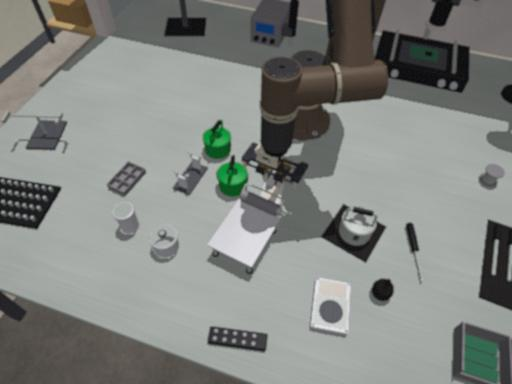

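The drum sits square over the near edge (row ~200, columns 245–285), and the can stands on the pad at (357,228). Lowering to light pressure.

{"fn": "send_rows", "kwargs": {"motion": [{"offset": [0,-0.04,0.3],"turn": 0},{"offset": [0,-0.04,0.6],"turn": 0},{"offset": [0,-0.04,0.8],"turn": 0},{"offset": [0,-0.04,0.95],"turn": 0},{"offset": [0,-0.04,1.1],"turn": 0},{"offset": [0,-0.04,1.2],"turn": 0},{"offset": [0,-0.04,1.25],"turn": 0},{"offset": [0,-0.04,1.25],"turn": 0}]}}

```text
t: 19.7
eef_pos: [0.4268, 0.0077, 0.2631]
ee_rot: [3.142, 0.0, 2.978]
force: [0.5, -1.0, 1.0]
width: 0.0232
```

{"fn": "send_rows", "kwargs": {"motion": [{"offset": [0,0,0],"turn": 0}]}}

```text
t: 19.8
eef_pos: [0.4267, 0.0077, 0.2631]
ee_rot: [3.142, 0.0, 2.978]
force: [-0.6, -1.0, 1.0]
width: 0.0237
```

```bash
python3 av.py
```

```text
F [-0.61 -0.95  1.03] M [-0.407 -0.366 -0.045] rpy [3.1415e+00 2.0000e-04 2.9784e+00]
t 19.8 at [0.4267 0.0077 0.2631] 170.65 offset cm [ 0.    0.   -0.09] turn 0.0 F [-0.61 -0.95  1.03] w 0.0237
```

Contact force is about 3.3 N, as the spring rate predicts. Rolling at 50 mm/s.

{"fn": "send_rows", "kwargs": {"motion": [{"offset": [-0.2,0,0],"turn": 0},{"offset": [-0.6,0,0],"turn": 0},{"offset": [-1.1,0,0],"turn": 0},{"offset": [-1.6,0,0],"turn": 0},{"offset": [-2.1,0,0],"turn": 0},{"offset": [-2.6,0,0],"turn": 0},{"offset": [-3.1,0,0],"turn": 0},{"offset": [-3.6,0,0],"turn": 0}]}}

```text
t: 20.6
eef_pos: [0.4627, 0.0018, 0.2629]
ee_rot: [3.142, 0.0, 2.978]
force: [-0.3, -1.6, 0.5]
width: 0.0236
```

{"fn": "send_rows", "kwargs": {"motion": [{"offset": [-0.5,0,0],"turn": 0},{"offset": [-1,0,0],"turn": 0},{"offset": [-1.5,0,0],"turn": 0},{"offset": [-2,0,0],"turn": 0},{"offset": [-2.5,0,0],"turn": 0},{"offset": [-3,0,0],"turn": 0},{"offset": [-3.5,0,0],"turn": 0},{"offset": [-4,0,0],"turn": 0}]}}

```text
t: 21.4
eef_pos: [0.5021, -0.0047, 0.263]
ee_rot: [3.142, 0.0, 2.978]
force: [0.2, -1.3, 0.2]
width: 0.0236
```

```bash
sed -i 's/.4267,.0077,.2640/.6178,-.0238,.2631/' av.py; python3 av.py
```

```text
F [ 0.19 -1.27  0.22] M [-0.263 -0.294 -0.035] rpy [3.1416e+00 1.0000e-04 2.9784e+00]
t 21.4 at [ 0.5021 -0.0047  0.263 ] 170.65 offset cm [-1.173e+01  0.000e+00 -1.000e-02] turn -0.0 F [ 0.19 -1.27  0.22] w 0.0236
```

{"fn": "send_rows", "kwargs": {"motion": [{"offset": [-0.5,0,0],"turn": 0},{"offset": [-1,0,0],"turn": 0},{"offset": [-1.5,0,0],"turn": 0},{"offset": [-2,0,0],"turn": 0},{"offset": [-2.5,0,0],"turn": 0},{"offset": [-3,0,0],"turn": 0},{"offset": [-3.5,0,0],"turn": 0},{"offset": [-4,0,0],"turn": 0}]}}

```text
t: 22.2
eef_pos: [0.5415, -0.0113, 0.263]
ee_rot: [-3.142, 0.0, 2.978]
force: [-0.1, 0.5, 0.0]
width: 0.0234
```

{"fn": "send_rows", "kwargs": {"motion": [{"offset": [-0.5,0,0],"turn": 0},{"offset": [-1,0,0],"turn": 0},{"offset": [-1.5,0,0],"turn": 0},{"offset": [-2,0,0],"turn": 0},{"offset": [-2.5,0,0],"turn": 0},{"offset": [-3,0,0],"turn": 0},{"offset": [-3.5,0,0],"turn": 0},{"offset": [-4,0,0],"turn": 0}]}}

```text
t: 23.0
eef_pos: [0.581, -0.0178, 0.263]
ee_rot: [-3.142, -0.0, 2.978]
force: [-0.0, -0.9, 0.5]
width: 0.024
```

{"fn": "send_rows", "kwargs": {"motion": [{"offset": [-0.5,0,0],"turn": 0},{"offset": [-1,0,0],"turn": 0},{"offset": [-1.5,0,0],"turn": 0},{"offset": [-2,0,0],"turn": 0},{"offset": [-2.5,0,0],"turn": 0},{"offset": [-3,0,0],"turn": 0},{"offset": [-3.5,0,0],"turn": 0},{"offset": [-3.7,0,0],"turn": 0}]}}

```text
t: 23.8
eef_pos: [0.6177, -0.0237, 0.2629]
ee_rot: [3.142, 0.0, 2.978]
force: [0.1, -1.5, -0.1]
width: 0.0234
```

```bash
python3 av.py; sed -i 's/\[:2\]; X=/[:2]; X=/' dr.py; python3 dr.py | grep -A3 scene
```

```text
F [ 0.11 -1.48 -0.07] M [-0.342 -0.382 -0.085] rpy [3.1416e+00 3.0000e-04 2.9784e+00]
t 23.8 at [ 0.6177 -0.0237  0.2629] 170.65 offset cm [-0.01 -0.   -0.02] turn -0.0 F [ 0.11 -1.48 -0.07] w 0.0234
scene stand ((613.9130859375, -22.99054718017578), (150.13575744628906, 196.90721130371094), 80.63121795654297)
 drum pts 691 min [ 0.0602 -0.0731 -0.0403] max [0.1123 0.0747 0.0101]
 drum axis X,Z rel grasp, skew, roll [ 0.0906 -0.0144  0.0051 -0.0007] resid 0.0009
```

Stroke complete: the drum axis ended about 98 mm past centre (far edge at 95), with pressure held at 2.2–3.3 N. Lifting off.

{"fn": "send_rows", "kwargs": {"motion": [{"offset": [0,0,-0.4],"turn": 0},{"offset": [0,0,-1.2],"turn": 0},{"offset": [0,0,-2.6],"turn": 0},{"offset": [0,0,-4.4],"turn": 0},{"offset": [0,0,-6.4],"turn": 0},{"offset": [0,0,-8],"turn": 0},{"offset": [0,0,-9],"turn": 0},{"offset": [0,0,-9.2],"turn": 0}]}}

```text
t: 24.7
eef_pos: [0.6172, -0.0236, 0.357]
ee_rot: [3.141, 0.003, 2.979]
force: [0.9, 0.6, -2.0]
width: 0.0236
```

```bash
python3 -c "
from h import *
go([.4511,-.2943,.355],174.55)"
```

```text
t 24.7 at [ 0.6172 -0.0236  0.357 ] 170.66 offset cm [ 12.   -29.41   0.14] turn -3.89 F [ 0.85  0.58 -1.97] w 0.0236
```

{"fn": "send_rows", "kwargs": {"motion": [{"offset": [0.2,-0.6,0],"turn": -0.1},{"offset": [0.7,-1.8,0],"turn": -0.3},{"offset": [1.5,-3.7,0],"turn": -0.5},{"offset": [2.4,-6,0],"turn": -0.8},{"offset": [3.5,-8.5,0],"turn": -1.1},{"offset": [4.5,-11,0],"turn": -1.5},{"offset": [5.5,-13.5,0],"turn": -1.8},{"offset": [6.5,-16,0],"turn": -2.1}]}}

```text
t: 25.5
eef_pos: [0.5249, -0.173, 0.3545]
ee_rot: [-3.141, -0.001, 3.015]
force: [0.8, -0.2, -2.4]
width: 0.0234
```

```bash
python3 -c "
from h import *
go([.4511,-.2943,.355],174.55)"
```

```text
t 25.5 at [ 0.5249 -0.173   0.3545] 172.73 offset cm [  5.79 -12.97  -0.04] turn -1.82 F [ 0.83 -0.16 -2.36] w 0.0234
```

{"fn": "send_rows", "kwargs": {"motion": [{"offset": [1.1,-2.4,0],"turn": -0.3},{"offset": [2.2,-4.9,0],"turn": -0.7},{"offset": [3.2,-7.2,0],"turn": -1},{"offset": [4.2,-9.4,0],"turn": -1.3},{"offset": [5,-11.2,0],"turn": -1.6},{"offset": [5.5,-12.4,0],"turn": -1.8},{"offset": [5.8,-13,0],"turn": -1.8},{"offset": [5.8,-13,0],"turn": -1.8}]}}

```text
t: 26.3
eef_pos: [0.4522, -0.2933, 0.3548]
ee_rot: [3.141, -0.0, 3.045]
force: [-0.1, -0.2, -2.1]
width: 0.0234
```

{"fn": "send_rows", "kwargs": {"motion": [{"offset": [0,0,2],"turn": 0},{"offset": [0,0,4],"turn": 0},{"offset": [0,0,5.5],"turn": 0},{"offset": [0,0,6.5],"turn": 0},{"offset": [0,0,6.5],"turn": 0},{"offset": [0,0,6.5],"turn": 0},{"offset": [0,0,6.5],"turn": 0}]}}

```text
t: 27.0
eef_pos: [0.4535, -0.2926, 0.2908]
ee_rot: [-3.141, 0.001, 3.047]
force: [0.2, -0.1, -2.1]
width: 0.024
```

```bash
python3 -c "
from h import *
go([.4511,-.2943,.2327],174.55)"
```

```text
t 27.0 at [ 0.4535 -0.2926  0.2908] 174.57 offset cm [ 0.23 -0.19  5.81] turn 0.02 F [ 0.24 -0.09 -2.15] w 0.024
```

{"fn": "send_rows", "kwargs": {"motion": [{"offset": [0.23,-0.19,0.5],"turn": 0},{"offset": [0.23,-0.19,1.2],"turn": 0},{"offset": [0.23,-0.19,1.7],"turn": 0},{"offset": [0.23,-0.19,1.8],"turn": 0},{"offset": [0.23,-0.19,1.8],"turn": 0},{"offset": [0.23,-0.19,1.8],"turn": 0}]}}

```text
t: 27.6
eef_pos: [0.4506, -0.2944, 0.272]
ee_rot: [-3.142, -0.0, 3.046]
force: [0.2, -0.1, -3.2]
width: 0.0237
```

```bash
python3 -c "
from h import *
go([.4511,-.2943,.2327],174.55)"
```

```text
t 27.6 at [ 0.4506 -0.2944  0.272 ] 174.55 offset cm [-0.05  0.01  3.93] turn -0.0 F [ 0.18 -0.08 -3.25] w 0.0237
```

{"fn": "send_rows", "kwargs": {"motion": [{"offset": [-0.05,0,0.6],"turn": 0},{"offset": [-0.05,0,1.2],"turn": 0},{"offset": [-0.05,0,1.8],"turn": 0},{"offset": [-0.05,0,2.4],"turn": 0},{"offset": [-0.05,0,3],"turn": 0},{"offset": [-0.05,0,3.4],"turn": 0},{"offset": [-0.05,0,3.65],"turn": 0},{"offset": [-0.05,0,3.7],"turn": 0}]}}

```text
t: 28.4
eef_pos: [0.451, -0.2944, 0.2346]
ee_rot: [3.142, -0.001, 3.046]
force: [0.3, 0.4, -2.9]
width: 0.0237
```

{"fn": "send_rows", "kwargs": {"motion": [{"offset": [0,0,0.06],"turn": 0},{"offset": [0,0,0.12],"turn": 0},{"offset": [0,0,0.18],"turn": 0},{"offset": [0,0,0.2],"turn": 0}]}}

```text
t: 28.8
eef_pos: [0.4511, -0.2944, 0.2331]
ee_rot: [-3.142, 0.0, 3.046]
force: [0.6, -0.0, -1.7]
width: 0.0235
```

```bash
python3 -c "
from h import *
go([.4511,-.2943,.2325],174.55)"
```

```text
t 28.8 at [ 0.4511 -0.2944  0.2331] 174.55 offset cm [-0.    0.01  0.06] turn -0.0 F [ 0.62 -0.03 -1.66] w 0.0235
```

{"fn": "send_rows", "kwargs": {"motion": [{"offset": [0,0,0.04],"turn": 0},{"offset": [0,0,0.06],"turn": 0},{"offset": [0,0,0.06],"turn": 0}]}}

```text
t: 29.1
eef_pos: [0.4511, -0.2944, 0.2325]
ee_rot: [-3.142, 0.0, 3.046]
force: [-0.6, 1.1, 0.6]
width: 0.0233
```

{"fn": "send_rows", "kwargs": {"motion": [{"offset": [0,0,0],"turn": 0},{"offset": [0,0,0],"turn": 0},{"offset": [0,0,0],"turn": 0},{"offset": [0,0,0],"turn": 0},{"offset": [0,0,0],"turn": 0},{"offset": [0,0,0],"turn": 0},{"offset": [0,0,0],"turn": 0},{"offset": [0,0,0],"turn": 0}], "hand": 0.6}}

```text
t: 29.9
eef_pos: [0.4511, -0.2944, 0.2324]
ee_rot: [-3.142, 0.0, 3.046]
force: [-0.3, 0.2, -0.5]
width: 0.0699
```

{"fn": "send_rows", "kwargs": {"motion": [{"offset": [0,0,0],"turn": 0},{"offset": [0,0,-1],"turn": 0},{"offset": [0,0,-3],"turn": 0},{"offset": [0,0,-6],"turn": 0},{"offset": [0,0,-9],"turn": 0},{"offset": [0,0,-12],"turn": 0},{"offset": [0,0,-15],"turn": 0},{"offset": [0,0,-16],"turn": 0}]}}

```text
t: 30.7
eef_pos: [0.4514, -0.2946, 0.3967]
ee_rot: [-3.14, 0.005, 3.047]
force: [0.9, 0.5, -0.0]
width: 0.0697
```

{"fn": "send_rows", "kwargs": {"motion": [{"offset": [0,0,0],"turn": 0},{"offset": [0,0,0],"turn": 0},{"offset": [0,0,0],"turn": 0}]}}

```text
t: 31.0
eef_pos: [0.4506, -0.2942, 0.3911]
ee_rot: [3.141, -0.002, 3.046]
force: [-0.1, -0.5, -0.3]
width: 0.0702
```

```bash
python3 can.py; python3 - <<'E'
from h import *
import pickle
for n in ('top','scene','wrist'):
    f=cam(n); W=pts(f); x,y,z=np.moveaxis(W,-1,0)
    m=(z>.083)&(z<.0925)&(x>.34)&(x<.5)&(abs(y+.292)<.011); p=W[m]
    print(n,'handle z',len(p),np.median(p[:,2]).round(4),'slope',np.polyfit(p[:,0],p[:,2],1).round(3) if len(p)>9 else '', p.mean(0).round(4))
    if n!='wrist':
        g=pickle.load(open(n+'.pkl','rb')); D=(cv2.absdiff(f['frame'],g['frame']).max(-1)>40)
        m=(z>.02)&(z<.25)&(x>.3)&(x<.85)&(abs(y)<.5)
        k,l,st,c=cv2.connectedComponentsWithStats(m.astype(np.uint8))
        for i in range(1,k):
            if st[i,4]>60: p=W[l==i]; print(n,c[i].round(),'min',p.min(0).round(3)[:2],'max',p.max(0).round(3))
    if n=='scene': cv2.imwrite('pics/fin.png',f['frame'])
    if n=='wrist': cv2.imwrite('pics/finw.png',f['frame'])
a=cv2.imread('pics/fin.png')[110:290,130:400]; b=cv2.imread('pics/finw.png')
cv2.imwrite('pics/fin2.png',np.hstack([cv2.resize(a,(400,267)),cv2.resize(b,(356,267))]))
print(get_state()['t'])
E
```

```text
t 31.0 at [ 0.4506 -0.2942  0.3911] 174.54 offset cm [ 4.74 59.19 -1.45] turn -98.46 F [-0.09 -0.5  -0.26] w 0.0702
top 1003 [(np.float64(0.071), np.int64(90)), (np.float64(0.074), np.int64(260)), (np.float64(0.077), np.int64(253)), (np.float64(0.08), np.int64(78))]
 lid z 0.0766 slope [0.009 0.007] rect ((461.0376892089844, 300.2279968261719), 53.820701599121094)
scene 1050 [(np.float64(0.05), np.int64(92)), (np.float64(0.074), np.int64(151)), (np.float64(0.077), np.int64(182)), (np.float64(0.08), np.int64(79))]
 lid z 0.0776 slope [-0.027  0.005] rect ((461.9808349609375, 298.768798828125), 53.580299377441406)
top handle z 155 0.0876 slope [0.013 0.082] [ 0.3987 -0.2907  0.0876]
top [178. 133.] min [0.653 0.221] max [0.809 0.334 0.032]
top [261. 168.] min [ 0.509 -0.077] max [0.715 0.064 0.077]
top [137. 157.] min [0.611 0.378] max [0.67  0.435 0.104]
top [163. 212.] min [0.406 0.247] max [0.514 0.35  0.135]
top [112. 223.] min [0.378 0.456] max [0.472 0.5   0.031]
top [356. 236.] min [ 0.361 -0.314] max [ 0.435 -0.278  0.092]
scene handle z 162 0.0875 slope [-0.008  0.091] [ 0.431
[... 154 characters left out ...]
179. 179.] min [ 0.362 -0.37 ] max [ 0.567 -0.231  0.094]
scene [232. 176.] min [ 0.36  -0.194] max [ 0.464 -0.085  0.13 ]
scene [132. 178.] min [ 0.452 -0.499] max [ 0.576 -0.451  0.03 ]
scene [244. 232.] min [ 0.502 -0.111] max [0.716 0.066 0.078]
scene [126. 219.] min [ 0.643 -0.429] max [ 0.709 -0.362  0.096]
scene [357. 224.] min [0.405 0.248] max [0.515 0.353 0.136]
scene [412. 235.] min [0.377 0.457] max [0.473 0.499 0.03 ]
scene [165. 244.] min [ 0.662 -0.293] max [ 0.748 -0.207  0.069]
scene [331. 305.] min [0.652 0.22 ] max [0.808 0.337 0.032]
scene [383. 289.] min [0.617 0.38 ] max [0.672 0.441 0.104]
wrist handle z 3401 0.0866 slope [-0.     0.087] [ 0.4188 -0.2919  0.0865]
31.25
```

View pics/fin2.png

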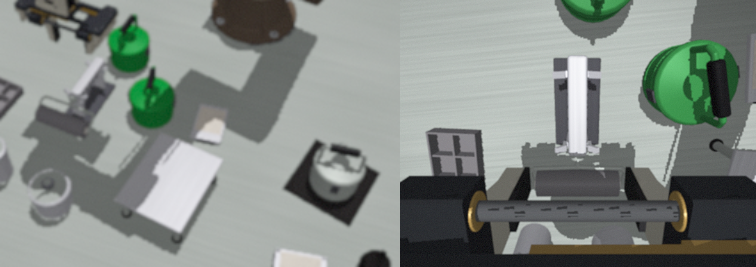

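The roller lies level and seated in its rest, the can stands on the pad, the plate is clear, and the bystanders haven't moved. Handing in.

```bash
python3 -c "
from station import *
print(job_done())"
```

```text
the job is handed in; nothing more can be done
None
```

The job is done and handed in at about 31 s. The can was moved from the stand to the pad, the cleared plate was rolled, and the roller was laid back in its rest.

- **Can:** It stands level at about (461, 300) mm, within 2 mm of the pad's centre. The lid height matches the can resting on the pad. The fingers were still closing when I began the lift, so they caught the handle about 8 mm off the height I meant. I measured the can's real height before lowering it, and it touched down at 5 N or less.
- **Rolling:** One straight pass took the drum from about 96 mm before the plate's centre to 98 mm past it, at about 50 mm/s. It stayed square and centred to within about 1 mm. Force readings gave about 2.2–3.3 N of pressure, with roughly 0.5 N of noise.
- **Roller:** It is back in the rest at its original pose, level, with the handle top at 87–88 mm as at the start.
- **Rest of the bench:** In the final scene view, everything taller than 20 mm within 0.3–0.85 m ahead was where it started, to within measurement noise (2–4 mm). I checked the small drive and the screwdriver only by eye. The arm hid part of the final top view, so the right-hand side was checked only from the scene and wrist views.

No other check failed or disagreed.

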